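# Feed one aluminium blank and push it to the yellow spot

## Task

Press the feeder's red plunger all the way down once so that a single aluminium blank slides out, let the plunger come back up, then push that blank aside along the bench with the fingertips until it lies wholly on the yellow spot. Slide the blank, never pick it up; keep the other blanks in the feeder and leave everything else on the bench where it is.

Things in the scene. Friction and masses are not known exactly. Their poses are not given: they have to be found in the camera images.
- feeder: Green feeder bolted to the bench. Origin: on the bench top, under the axis of its magazine (square, 49 mm wide, 56 mm high, open top, clear front; no floor, blanks stand on the bench). Its x axis points the way blanks come out, by a slot under the front, whose face is at x = 23.5 mm. Behind it a housing 50 mm wide, 36 mm high to x = -109 mm (flanges to 39 mm each side) carries the plunger at x = -66 mm
- plunger (a joint): Red plunger, m: 0 up, 0.024 fully down; moves straight down. Its spring (5.5 N at the top, 9 N at the bottom, plus 2 to 6 N to move a blank) brings it back up. It drives a blade 60 mm forward that pushes the lowest blank out along the feeder's x; the blank's centre ends about 58 mm ahead of the feeder's origin. As it returns the next blank drops; a second press would eject that too
- plunger_top (a point): Centre of the top face of the plunger's round red cap, 34 mm diameter, 10 mm thick; 72 mm above the bench when up, 48 mm when fully down.
- blank1_center (a point): Centre (half-way up) of the lowest aluminium blank, the one that comes out: a round disc 36 mm in diameter, 9 mm thick, about 26 g, lying flat on the bench top.
- blank2_center (a point): Centre of the second blank from below in the magazine, same size; it must stay in the magazine.
- blank3_center (a point): Centre of the third blank from below in the magazine, same size; it must stay in the magazine.
- blank4_center (a point): Centre of the fourth blank from below in the magazine, same size; it must stay in the magazine.
- yellow_spot: Round yellow spot painted on the bench, 84 mm in diameter, flush with the top (no step); origin at its centre. It may be left or right of the feeder.
- blue_spot: Round blue spot like the yellow one, on the other side of the feeder; not used.
- hammer: hammer lying flat, 280 mm long, loose bystander; origin on its underside, at the bench top
- brush: hand brush lying flat, 200 mm long, loose bystander; origin on its underside, at the bench top
- tin: plain aluminium tin, 66 mm diameter, 75 mm high, loose bystander; origin on its underside, at the bench top
- jar: amber glass jar, 60 mm diameter, 80 mm high, loose bystander; origin on its underside, at the bench top
- mug: blue mug, 80 mm diameter, 90 mm high, loose bystander; origin on its underside, at the bench top
- chisel: dark steel cold chisel lying flat, 150 mm long, 14 mm thick, loose bystander; origin on its underside, at the bench top
- collar: dark steel collar (ring) lying flat, 52 mm outside diameter, 20 mm high, loose bystander; origin on its underside, at the bench top
Things that resemble listed ones, but are neither listed nor needed, are in the scene too. Several things look just like the feeder: the one meant starts farthest from the robot's base.

How it is judged:
On the way, in this order (a step that is already met when the one before it is completed fails the run):
1. the plunger is pressed down and the lowest blank comes out of the feeder (value of joint plunger above 0.019 m and x of blank1_center in the frame of feeder above 0.042 m), for 0.1 s.
2. the plunger is let go and is back up, the blank out in front of the feeder and not yet on the spot (value of joint plunger below 0.003 m and x of blank1_center in the frame of feeder above 0.042 m and not (horizontal distance between blank1_center and yellow_spot below 0.025 m)), for 0.1 s.
3. the blank lies on the yellow spot (horizontal distance between blank1_center and yellow_spot below 0.025 m), for 0.2 s.
At the end, for the whole second after the job is handed in: the blank lies flat and at rest wholly on the yellow spot (centre within 25 mm of the spot's centre), the plunger is fully up (within 3 mm) and the other three blanks are still in the magazine (horizontal distance between blank1_center and yellow_spot below 0.025 m and height (world z) of blank1_center below 0.007 m and angle between blank1_center's own z axis and vertical below 0.1 rad and linear speed of blank1 below 0.01 m/s and value of joint plunger below 0.003 m and horizontal distance between each of blank2_center, blank3_center, blank4_center and feeder below 0.012 m); the robot touches nothing.
It fails at once if the ejected blank is lifted or tipped up (height (world z) of blank1_center above 0.02 m or angle between blank1_center's own z axis and vertical above 0.5 rad).
It fails at once if a second blank is pushed out or taken out of the magazine (not (horizontal distance between each of blank2_center, blank3_center, blank4_center and feeder below 0.012 m) or height (world z) of blank2_center above 0.023 m or height (world z) of blank3_center above 0.032 m or height (world z) of blank4_center above 0.041 m).
It fails at once if another thing on the bench is moved by more than 20 mm (distance of any of hammer, brush, tin, jar, mug, chisel, collar from where it was at the start of the episode above 0.02 m).
It also fails if it takes over 64 s, if anything falls off the work surface, if the arm or the gripper's body presses on something with over 40 N, if the wrist force passes 120 N, or if a joint passes its speed limit or range.

## Robot

A 7-joint arm with a two-finger parallel gripper is mounted at the origin on the work surface. World frame = base frame: x ahead of the robot, y to its left, z up, the work surface at z = 0. Lengths are in m, angles in rad, forces in N, time in s.
With the tool pointing down it reaches from about 0.425 to 0.875 m from the base axis. Payload 8.4 kg.
Tool frame: the origin (TCP) lies midway between the tips of the shut fingers; the grasp point (between the pads) lies 19 mm behind it; y points along the fingers, x is the direction in which the jaws open and shut, and the axes are right-handed (so a half turn about y gives the same grasp; the last joint's range is limited). The gripper opens to 85 mm and grips with 20 to 120 N. Pads are 22 mm wide; open, the fingers measure 114 mm over their backs; the gripper's body (76 mm by 85 mm) begins 54 mm behind the grasp point. The pads swing forward as they close: fully open they stand 13 mm farther back than shut.
Start: joints at [1.153, 0.333, 0.04, 1.465, -0.013, 1.343, -0.059], TCP at [0.204, -0.617, 0.231] pointing down, gripper open.
Joint ranges: [-2.58, 2.58], [-0.38, 2.09], [-1.3, 1.39], [0.25, 2.4], [-1.5, 4.64], [0.08, 2.09], [-2.65, 2.65]. Speed limits (rad/s): [2.22, 2.22, 2.79, 2.79, 3.14, 3.14, 3.14].

## Interface

Orientations are given as a 3x3 rotation matrix whose columns are the frame's x, y, z axes.
In Python, from workcell import get_state, snapshot, workorder gives the robot as it stands.
- The arm moves only by the tool send_rows, never from a script. Its argument "increments" is a list that holds one entry, the list of rows, each a list of 7 numbers: the shift along the world's x, y, z in cm, then the turn, a rotation vector about the world's x, y, z in degrees, then the finger opening in cm, from 0 to 8.54. A call has 1 to 20 rows; each row is the pose to reach, as a shift and turn from the pose commanded when the call began; what a row does not reach only later rows make up. A row lasts 1/8 s, in which the tool goes at most 62.5 mm and 10.7 degrees, less where a joint would pass 70% of its speed; a pose out of reach is approached as far as the arm can. A call with a gripper value outside its range is refused whole. The fingers move at their own pace and stop on an object; "force" is the grip in N (left out, the last holds). Time passes only in rows, so rows that repeat a pose let the fingers close. It gives the time, the measured TCP pose, the force and the opening at its end, in the units of the state.
- get_state(): the state, without advancing time (a new reading comes with each control period).
- snapshot(name): name is "side" or "top"; returns a dict with "image" (420x560x3 uint8, blue, green, red), "vfov" (degrees; the focal length in pixels is half the picture's height over the tangent of half this angle, whatever the lens; pixels are square), "cx", "cy" (the principal point, pixels), "R" (3x3) and "t" (3): a world point X has camera coordinates R X + t. Camera axes: x right, y down, z forward; pixel columns grow to the right and rows downward; lengths in m; the calibration is good to about 2 mm. A picture is of the moment at which its call begins. There is no depth.
- workorder.hand_in(): hands the job in, once; it reports no verdict.
The state is a dict: "time": time; "qpos": joint angles; "joint_vel": joint speeds; "effort": joint torques, N m; "ee_pos": TCP position; "tool_rot": TCP orientation; "contact_force": force on the tool from outside, world axes, zero at the start; "moment": the same for the moment, N m; "width": finger opening in m.
Only numpy, scipy, OpenCV 4.12 (cv2) and the standard library are available. Lean on these libraries where they do the work, as an engineer would, in place of code of your own. Each camera call takes 0.05 s, during which the arm holds its last target.

## Working session

There is one attempt and no reset: what is moved stays moved. The work goes in short steps, Python scripts to look and compute and a tool call to move; the robot and the scene stay as the last step left them, time stands still between calls to the robot, and variables do not carry over. Pictures are saved under pics/ and viewed, and the job is handed in when it is done.

Besides the shell and the picture viewer there is one more tool, called after "Emit:" as name(argument=value, ...), one argument or row to a line, values as JSON. send_rows: Moves the arm, as the interface text tells. Its arguments: {"type":"object","properties":{"increments":{"type":"array"},"force":{"type":"number"}},"required":["increments"]}

```bash
mkdir -p pics; cat > h.py <<'E'
import numpy as np, cv2
from workcell import get_state, snapshot, workorder
def snap(n,f):
    s=snapshot(n); cv2.imwrite('pics/'+f+'.png',s['image']); np.savez('pics/'+f+'.npz',**{k:s[k] for k in s}); return s
def load(f): return dict(np.load('pics/'+f+'.npz'))
def K(s):
    h=s['image'].shape[0]; f=h/2/np.tan(np.radians(float(s['vfov']))/2); return f
def p2w(s,u,v,z):
    f=K(s); d=np.array([(u-s['cx'])/f,(v-s['cy'])/f,1.]); R=np.array(s['R']); t=np.array(s['t'])
    c=-R.T@t; w=R.T@d; return c+w*(z-c[2])/w[2]
def w2p(s,X):
    c=np.array(s['R'])@np.array(X)+s['t']; return K(s)*c[:2]/c[2]+[float(s['cx']),float(s['cy'])]
def crop(f,x0,y0,x1,y1,k,o):
    i=cv2.imread('pics/'+f+'.png')[y0:y1,x0:x1]; cv2.imwrite('pics/'+o+'.png',cv2.resize(i,None,fx=k,fy=k,interpolation=cv2.INTER_CUBIC))
E
python3 - <<'E'
from h import *
for n in('top','side'):
    s=snap(n,n+'0'); print(n,s['vfov'],s['cx'],s['cy'],-np.array(s['R']).T@s['t'],K(s)); print(s['R'])
print(get_state())
E
```

```text
top 55.74019899474786 273.86183417297553 204.32552342422855 [ 0.44425982 -0.02009693  1.24803463] 397.12198669538395
[[-0.0071419  -0.99994066 -0.00822648]
 [-0.99878508  0.00753429 -0.04869899]
 [ 0.04875808  0.00786868 -0.99877962]]
side 56.919140991329805 277.2793964332808 209.00692735856953 [0.11564459 0.61317959 0.71385821] 387.4235656678377
[[-0.83389027 -0.55192611 -0.00214061]
 [-0.36071052  0.5479151  -0.75476948]
 [ 0.41774986 -0.62862278 -0.65598663]]
{'time': 0.1, 'qpos': array([ 1.15281282,  0.3337997 ,  0.03984735,  1.46614178, -0.01338615,
        1.343283  , -0.05853476]), 'joint_vel': array([-0.00098955, -0.00248863,  0.00077084, -0.00519958, -0.00151334,
        0.00145615, -0.0006431 ]), 'effort': array([ 4.73207590e-03, -6.60013533e+01,  1.37074504e+00, -4.06478655e+01,
        1.71227264e-02,  8.76723760e-03, -2.21138299e-05]), 'ee_pos': array([ 0.20358485, -0.61688782,  0.23055614]), 'tool_rot': array([[ 3.13390200e-01, -5.17539666e-04,  9.49624302e-01],
       [-9.49623465e-01,  1.26452039e-03,  3.13390613e-01],
       [-1.36301136e-03, -9.99999067e-01, -9.51795132e-05]]), 'contact_force': array([-0.15515317,  0.3209136 ,  0.82345979]), 'moment': array([ 0.00959375,  0.00649385, -0.02903198]), 'width': 0.0856203058460886}
```

```bash
sleep 1
```

```text
(no output)
```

View pics/top0.png

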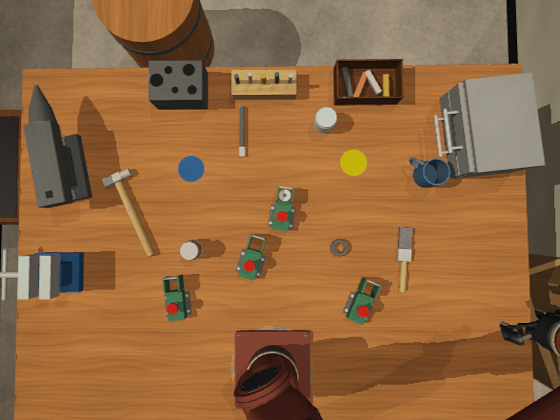

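View pics/side0.png

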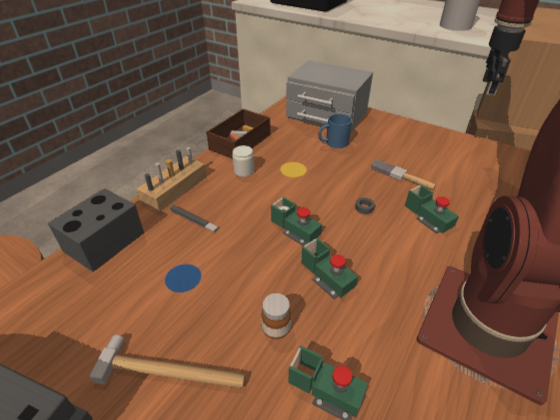

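The top picture shows the farthest feeder at about (283,207): it is the one holding blanks, with its cap at (282,216). The yellow spot is at (353,163), the blue spot at (191,168) and the collar at (340,247). I'll enlarge these for measuring.

```bash
python3 - <<'E'
from h import *
crop('top0',250,170,330,250,9,'ct'); crop('side0',255,180,345,260,8,'cs')
for f in('top0','side0'):
    s=load(f); hsv=cv2.cvtColor(s['image'],cv2.COLOR_BGR2HSV)
    m=cv2.inRange(hsv,(24,150,120),(34,255,255)); n,l,st,c=cv2.connectedComponentsWithStats(m)
    i=1+np.argmax(st[1:,4]); print(f,st[i],c[i],p2w(s,*c[i],0))
    m=cv2.inRange(hsv,(0,200,110),(4,255,255))|cv2.inRange(hsv,(175,200,110),(180,255,255)); n,l,st,c=cv2.connectedComponentsWithStats(m)
    for i in range(1,n):
        if st[i,4]>40: print('red',st[i],c[i],p2w(s,*c[i],.072))
E
```

```text
top0 [340 150  27  26 546] [353.13186813 162.32967033] [ 0.63605922 -0.26151945  0.        ]
red [277 211  10  11  88] [281.59090909 215.92045455] [ 0.46713383 -0.03346703  0.072     ]
red [244 261  11  11  94] [248.80851064 265.54255319] [0.32176988 0.0642248  0.072     ]
red [167 303  11  11  95] [171.89473684 308.16842105] [0.1989181  0.29050056 0.072     ]
red [358 306  11  11  99] [362.92929293 310.90909091] [ 0.18797461 -0.26880709  0.072     ]Traceback (most recent call last):
  File "<stdin>", line 6, in <module>
    return _wrapfunc(a, 'argmax', axis=axis, out=out, **kwds)
    return bound(*args, **kwds)
ValueError: attempt to get argmax of an empty sequence
```

```bash
sleep 0
```

```text
(no output)
```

View pics/ct.png

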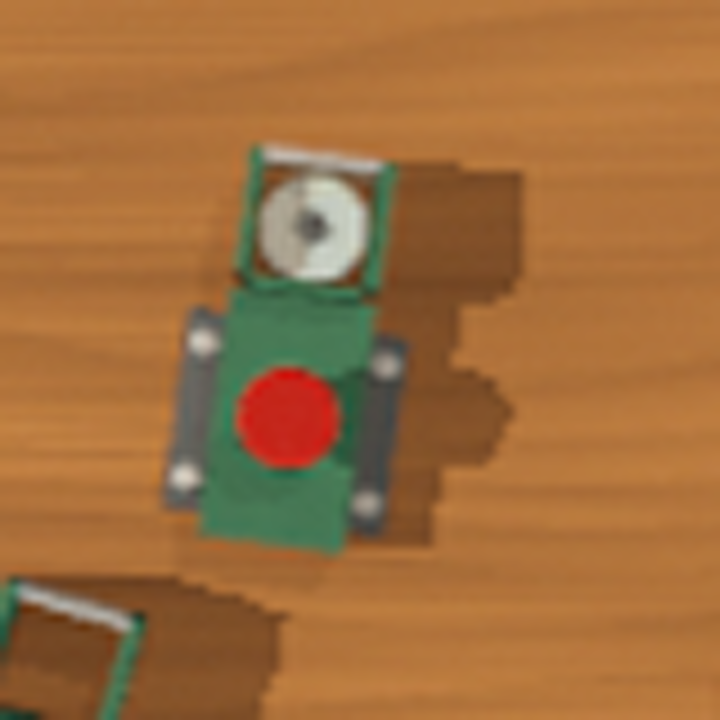

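View pics/cs.png

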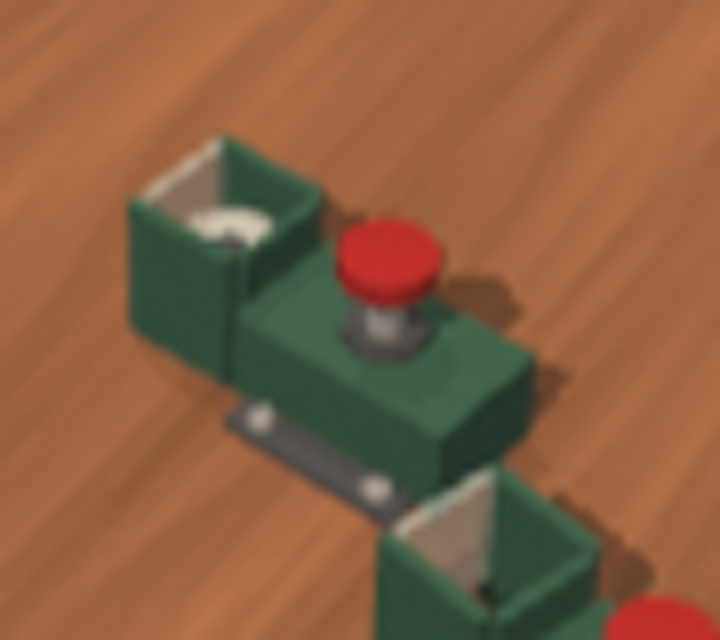

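```bash
python3 - <<'E'
from h import *
s=load('top0')
P=lambda x,y,z:p2w(s,250+(x+.5)/9-.5,170+(y+.5)/9-.5,z)
cap=P(288,418,.072); bl=P(314,227,.036); print('cap',cap,'blank',bl)
c=[P(*q,.056) for q in((253,146),(397,163),(380,297),(236,280))]
print(np.round(c,4), np.mean(c,0),[np.linalg.norm(c[i]-c[i-1]) for i in range(4)])
b=[P(*q,.036) for q in((198,533),(342,553))];print(b,np.linalg.norm(b[0]-b[1]))
for q in (bl,np.mean(c,0)):
  d=(q-cap)[:2]; print(np.degrees(np.arctan2(d[1],d[0])),np.linalg.norm(d))
d=c[0]-c[3];print(np.degrees(np.arctan2(d[1],d[0])));d=c[1]-c[2];print(np.degrees(np.arctan2(d[1],d[0])))
t=load('side0')
Q=lambda x,y,z:p2w(t,255+(x+.5)/8-.5,180+(y+.5)/8-.5,z)
print('side cap',Q(388,255,.072), 'blank',Q(232,233,.036),'spot',p2w(t,293.5,169.5,0))
for n,x,y,z in(('collar',340,247,.01),('mug',431,173,.045),('tin',326,120,.075),('chisel',242,152,.01),('jar',190,250,.08)): print(n,p2w(s,x,y,z))
E
```

```text
cap [ 0.46689918 -0.03336048  0.072     ] blank [ 0.53242188 -0.04312608  0.036     ]
[[ 0.5583 -0.0226  0.056 ]
 [ 0.5522 -0.0707  0.056 ]
 [ 0.5074 -0.0646  0.056 ]
 [ 0.5134 -0.0165  0.056 ]] [ 0.53282433 -0.04359305  0.056     ] [np.float64(0.04527587251958906), np.float64(0.04850081326629716), np.float64(0.045251087082817346), np.float64(0.048414263400219704)]
[array([ 0.42889442, -0.00298869,  0.036     ]), array([ 0.42179743, -0.05166414,  0.036     ])] 0.049190104769086605
-8.477051649204437 0.06624643932181339
-8.822763724749283 0.06671454698495577
-7.641401923027714
-7.751237695063689
side cap [ 0.46528279 -0.02970022  0.072     ] blank [ 0.53403028 -0.04670971  0.036     ] spot [ 0.63290205 -0.2590706   0.        ]
collar [ 0.37067079 -0.21448117  0.01      ]
mug [ 0.59457099 -0.48819476  0.045     ]
tin [ 0.75236558 -0.16829529  0.075     ]
chisel [0.67013506 0.08864187 0.01      ]
jar [0.36899473 0.23607284 0.08      ]
```

The measurements agree with the sizes given:

| Quantity | Measured | Given |
|---|---|---|
| Magazine centre | (0.5325, -0.0435) | – |
| Feeder yaw | about -8.3° | – |
| Cap | (0.467, -0.033) | – |
| Cap to magazine axis | 66.4 mm | 66 mm |
| Spot | (0.635, -0.261) | – |

I'll move above the cap with the fingers shut.

Emit:
send_rows(
  increments=[
    [[1.9,4.2,0,0,0,4.5,0],[3.8,8.4,0,0,0,9,0],[5.6,12.5,0,0,0,13.5,0],[7.5,16.7,0,0,0,18,0],[9.4,20.9,0,0,0,22.5,0],[11.3,25,-1,0,0,27,0],[13.2,29.2,-2,0,0,31.5,0],[15,33.4,-3,0,0,36,0],[16.9,37.5,-4,0,0,40.5,0],[18.8,41.7,-5,0,0,45,0],[20.7,45.9,-6,0,0,49.5,0],[22.5,50,-7,0,0,54,0],[24.4,54.2,-8,0,0,58.5,0],[26.3,58.4,-9,0,0,63.4,0],[26.3,58.4,-11,0,0,63.4,0],[26.3,58.4,-12.5,0,0,63.4,0],[26.3,58.4,-12.5,0,0,63.4,0],[26.3,58.4,-12.5,0,0,63.4,0]],
  ],
  force=60,
)

```text
time: 2.35
ee_pos: [0.4668, -0.0338, 0.1068]
tool_rot: [[0.989, 0.0, 0.146], [-0.146, -0.0, 0.989], [0.0, -1.0, -0.0]]
contact_force: [-0.3, 0.5, -0.3]
width: -0.0002
```

```bash
python3 - <<'E'
from h import *
snap('top','top1');snap('side','side1')
crop('top1',200,140,360,260,5,'c1');crop('side1',240,120,360,240,5,'c1s')
print(get_state())
E
```

```text
{'time': 2.45, 'qpos': array([ 0.53751424,  0.11470004, -0.5860243 ,  2.0182789 ,  0.07445891,
        1.02785047, -0.23034634]), 'joint_vel': array([-0.00120097, -0.00272212, -0.00178096, -0.0004853 ,  0.00267755,
       -0.00487033, -0.00211031]), 'effort': array([-5.83484492e-03, -3.89705729e+01, -2.09610544e+00, -3.53990436e+01,
        1.49995991e-02,  1.20227505e-02,  3.20278457e-03]), 'ee_pos': array([ 0.46707179, -0.03368866,  0.10700441]), 'tool_rot': array([[ 9.89300437e-01,  1.01639508e-03,  1.45889038e-01],
       [-1.45888751e-01, -3.50895398e-04,  9.89300940e-01],
       [ 1.05671240e-03, -9.99999422e-01, -1.98860362e-04]]), 'contact_force': array([ 0.07787631, -0.359867  , -0.33032169]), 'moment': array([-0.03347838, -0.05634475,  0.02656135]), 'width': 0.0002266939379167563}
```

View pics/c1.png

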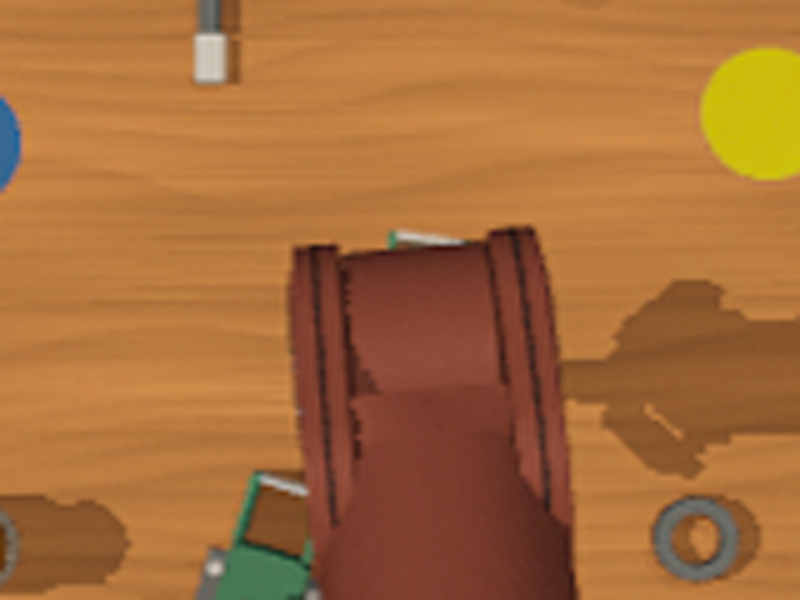

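View pics/c1s.png

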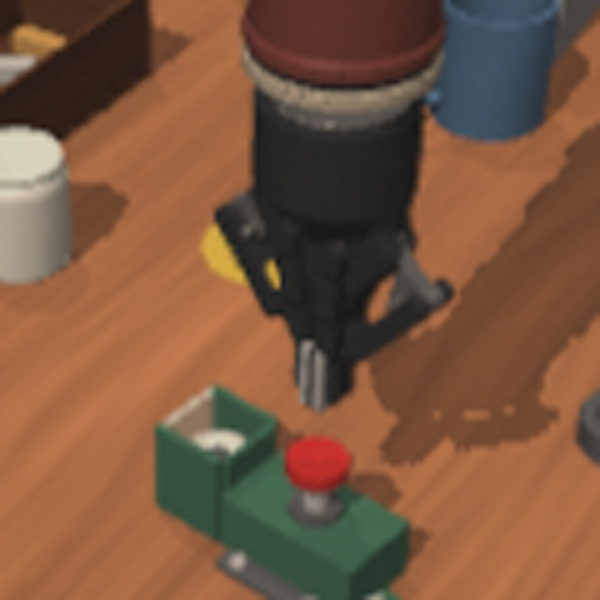

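The fingers are shut and centred above the cap, both in the side crop (tips about (320,405), cap (318,455)) and in the state. Now I'll press down slowly.

Emit:
send_rows(
  increments=[
    [[0,0,-1.5,0,0,0,0],[0,0,-3,0,0,0,0],[0,0,-3.4,0,0,0,0],[0,0,-3.8,0,0,0,0],[0,0,-4.2,0,0,0,0],[0,0,-4.6,0,0,0,0],[0,0,-5,0,0,0,0],[0,0,-5.3,0,0,0,0],[0,0,-5.6,0,0,0,0],[0,0,-5.8,0,0,0,0],[0,0,-5.9,0,0,0,0],[0,0,-6,0,0,0,0],[0,0,-6,0,0,0,0],[0,0,-6,0,0,0,0]],
  ],
)

```text
time: 4.2
ee_pos: [0.4661, -0.0333, 0.0479]
tool_rot: [[0.989, -0.002, 0.145], [-0.145, -0.001, 0.989], [-0.002, -1.0, -0.002]]
contact_force: [-14.6, 0.3, 32.8]
width: 0.0002
```

```bash
python3 - <<'E'
from h import *
snap('side','side2')
crop('side2',220,120,340,240,5,'c2s')
E
```

```text
(no output)
```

View pics/c2s.png

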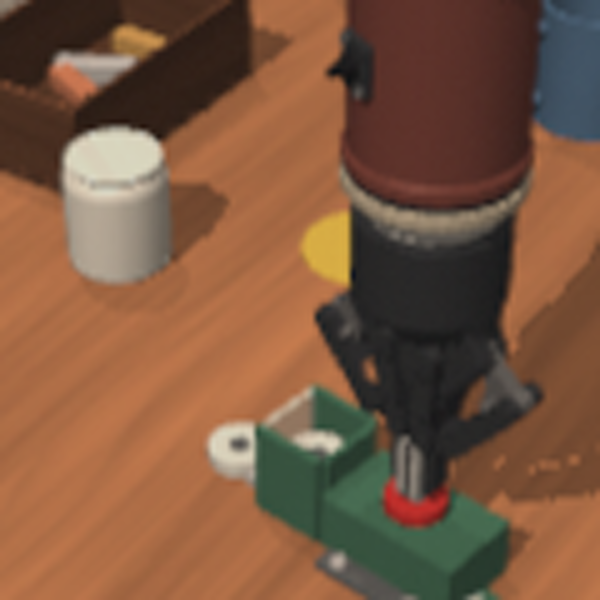

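The side crop shows the cap pushed right down and one blank out in front at about (237,448), with the rest still in the magazine. Now I'll let the plunger up and move aside to look.

Emit:
send_rows(
  increments=[
    [[0,0,1,0,0,0,0],[0,0,2,0,0,0,0],[0,0,3.5,0,0,0,0],[0,0,6,0,0,0,0],[0,0,9,0,0,9,0],[1,3,11,0,0,18,0],[2,6,11,0,0,27,0],[4,9,11,0,0,36,0],[6,12,11,0,0,45,0],[8,15,11,0,0,54,0],[8.5,16,11,0,0,63,0],[8.5,16,11,0,0,72,0],[8.5,16,11,0,0,81,0],[8.5,16,11,0,0,90,0],[8.5,16,11,0,0,90,0],[8.5,16,11,0,0,90,0]],
  ],
)

```text
time: 6.25
ee_pos: [0.5518, 0.1267, 0.1565]
tool_rot: [[0.149, 0.0, -0.989], [0.989, 0.0, 0.149], [0.0, -1.0, -0.0]]
contact_force: [0.1, -0.0, 0.6]
width: -0.0001
```

```bash
python3 - <<'E'
from h import *
snap('top','top3');snap('side','side3')
crop('top3',240,140,320,220,8,'c3');crop('side3',220,120,340,240,5,'c3s')
E
```

```text
(no output)
```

View pics/c3.png

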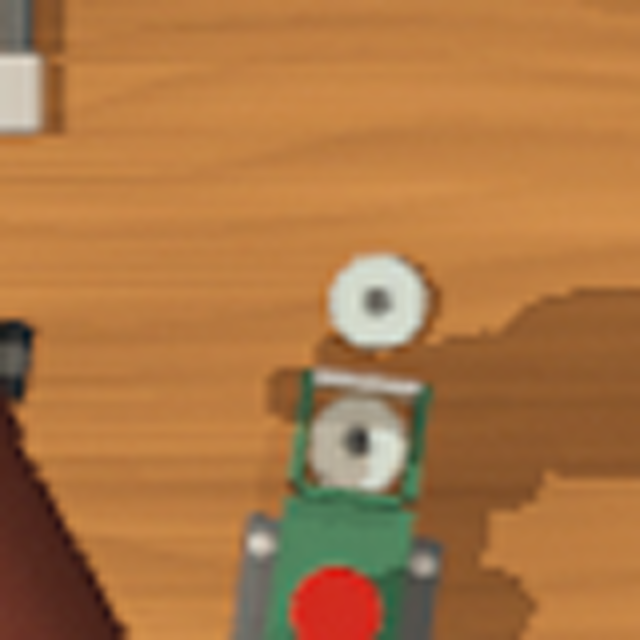

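View pics/c3s.png

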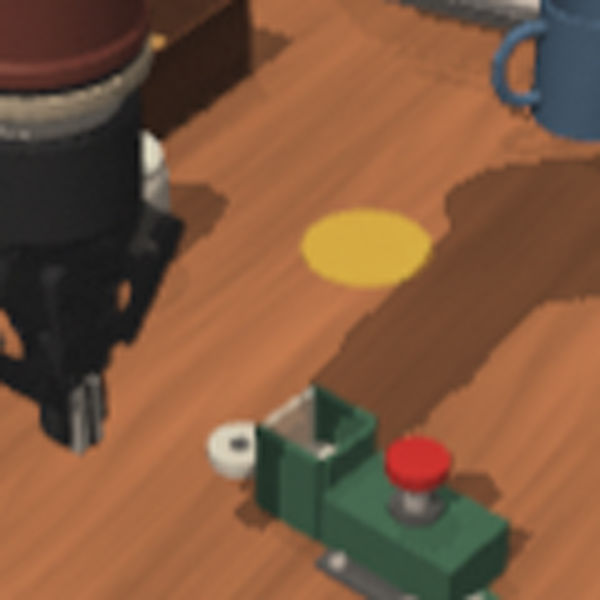

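The plunger is back up, with its cap at (418,462) in the side crop. One blank lies out in front, at (378,301) in the top crop.

```bash
python3 - <<'E'
from h import *
s=load('top3')
b=p2w(s,240+378.5/8-.5,140+301.5/8-.5,.009); print(b)
F=np.array([.5325,-.0435]);a=np.radians(-8.3);print(np.array([[np.cos(a),np.sin(a)],[-np.sin(a),np.cos(a)]])@(b[:2]-F))
S=np.array([.6355,-.261]);d=S-b[:2];print(d,np.linalg.norm(d),np.degrees(np.arctan2(d[1],d[0])))
E
```

```text
[ 0.58957487 -0.05152395  0.009     ]
[0.05763536 0.00029921]
[ 0.04592513 -0.20947605] 0.2144512383809862 -77.63422689081537
```

Emit:
send_rows(
  increments=[
    [[1.5,-4.5,0,0,0,0,0],[3,-9,0,0,0,0,0],[4.4,-13.7,-3,0,0,0,0],[4.4,-13.7,-7,0,0,0,0],[4.4,-13.7,-11,0,0,0,0],[4.4,-13.7,-13.5,0,0,0,0],[4.4,-13.7,-14.7,0,0,0,0],[4.4,-13.7,-15.2,0,0,0,0],[4.4,-13.7,-15.2,0,0,0,0]],
  ],
)

```text
time: 7.48
ee_pos: [0.5962, -0.0101, 0.0049]
tool_rot: [[0.145, 0.001, -0.989], [0.989, -0.0, 0.145], [0.0, -1.0, -0.001]]
contact_force: [0.1, 0.9, -0.2]
width: -0.0004
```

```bash
python3 - <<'E'
from h import *
snap('side','side4')
crop('side4',220,120,340,240,5,'c4s')
E
```

```text
(no output)
```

View pics/c4s.png

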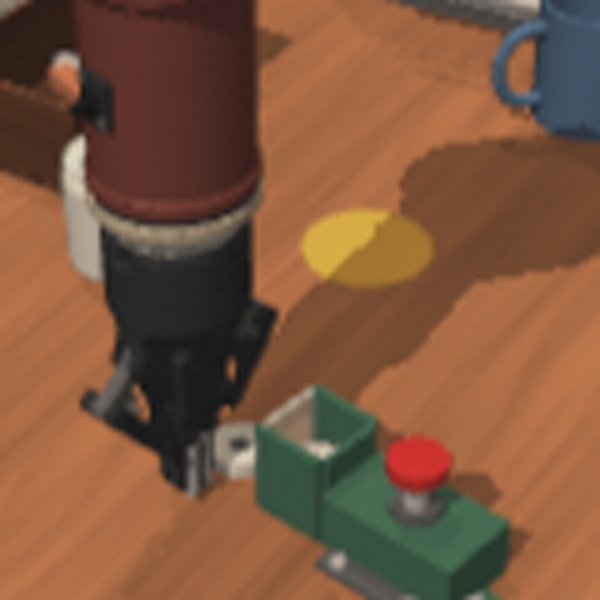

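The fingertips are down beside the blank (tips about (195,485), blank (237,448)), clear of the feeder. Now I'll push it sideways out of the feeder's front.

Emit:
send_rows(
  increments=[
    [[-0.1,-0.4,0,0,0,0,0],[-0.1,-0.8,0,0,0,0,0],[-0.2,-1.2,0,0,0,0,0],[-0.2,-1.6,0,0,0,0,0],[-0.3,-2.1,0,0,0,0,0],[-0.4,-2.6,0,0,0,0,0],[-0.5,-3.1,0,0,0,0,0],[-0.5,-3.6,0,0,0,0,0],[-0.6,-4.1,0,0,0,0,0],[-0.7,-4.6,0,0,0,0,0],[-0.8,-5.1,0,0,0,0,0],[-0.8,-5.6,0,0,0,0,0],[-0.9,-6.1,0,0,0,0,0],[-1,-6.5,0,0,0,0,0],[-1,-6.8,0,0,0,0,0],[-1,-6.8,0,0,0,0,0]],
  ],
)

```text
time: 9.52
ee_pos: [0.5857, -0.0786, 0.0043]
tool_rot: [[0.145, -0.0, -0.989], [0.989, -0.0, 0.145], [-0.0, -1.0, 0.0]]
contact_force: [0.4, -0.4, -0.4]
width: 0.0003
```

```bash
python3 - <<'E'
from h import *
snap('top','top5');snap('side','side5')
crop('top5',250,120,370,220,6,'c5');crop('side5',220,120,340,240,5,'c5s')
E
```

```text
(no output)
```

View pics/c5.png

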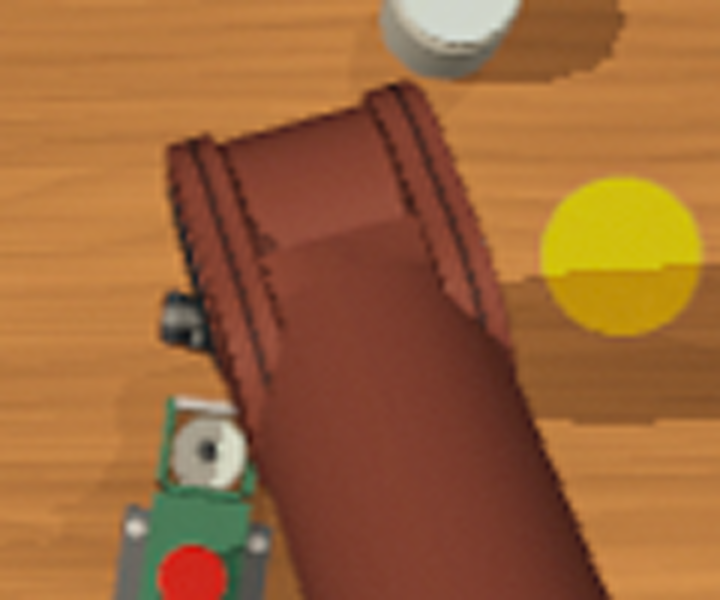

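View pics/c5s.png

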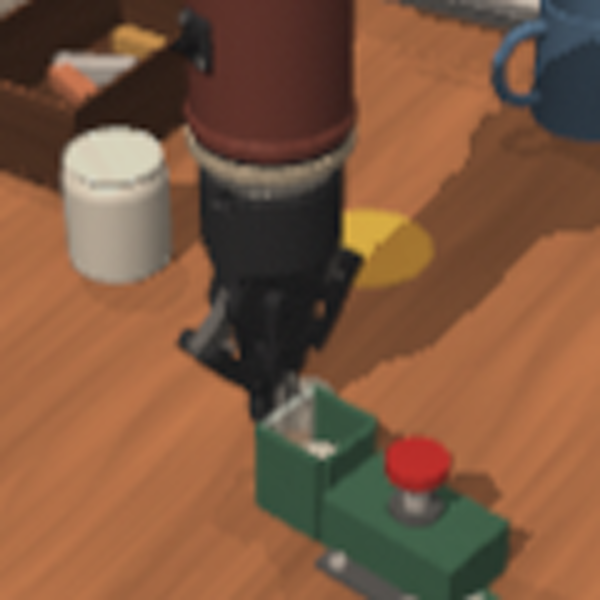

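Emit:
send_rows(
  increments=[
    [[0.1,1,0,0,0,0,0],[0.2,2,1,0,0,0,0],[0.2,2.5,6,0,0,0,0],[0.2,2.5,11,0,0,-5,0],[0,5,15,0,0,-14,0],[-1,9,15,0,0,-23,0],[-2,13,15,0,0,-32,0],[-3,17,15,0,0,-41,0],[-3,20,15,0,0,-50,0],[-3,20,15,0,0,-59,0],[-3,20,15,0,0,-62,0],[-3,20,15,0,0,-62,0]],
  ],
)

```text
time: 11.12
ee_pos: [0.5555, 0.123, 0.155]
tool_rot: [[0.941, 0.001, -0.338], [0.338, 0.0, 0.941], [0.001, -1.0, -0.0]]
contact_force: [0.0, -1.5, -0.4]
width: 0.0003
```

```bash
python3 - <<'E'
from h import *
s=snap('top','top6')
crop('top6',250,120,370,220,6,'c6')
E
```

```text
(no output)
```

View pics/c6.png

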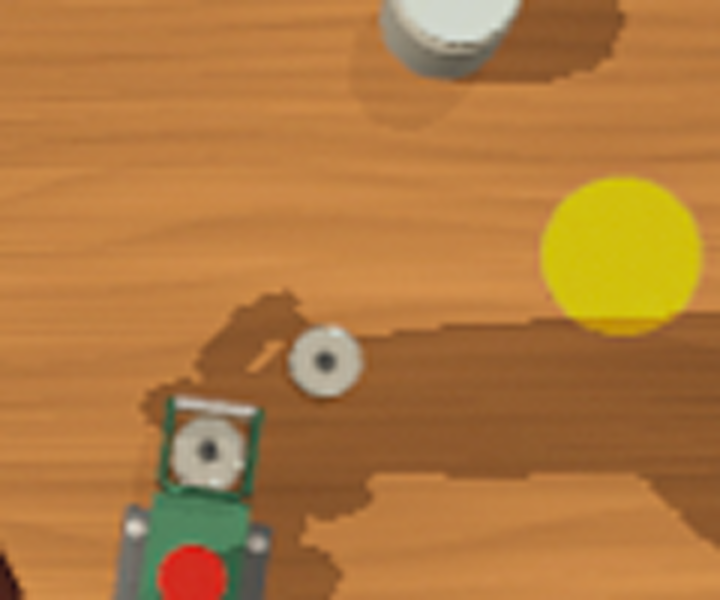

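The blank is at (326,361) in the crop and the spot at (621,256).

```bash
python3 - <<'E'
from h import *
s=load('top6')
b=p2w(s,250+326.5/6-.5,120+361.5/6-.5,.009)[:2]; S=p2w(s,250+621.5/6-.5,120+256.5/6-.5,0)[:2]
F=np.array([.5325,-.0435]);a=np.radians(-8.3);M=np.array([[np.cos(a),np.sin(a)],[-np.sin(a),np.cos(a)]])
d=S-b;L=np.linalg.norm(d);u=d/L;print(b,S,M@(b-F),d,L,np.degrees(np.arctan2(d[1],d[0])))
for k in(24,32,40,50):
  p=b-u*k/1000; print(k,p,M@(p-F))
  o=np.array([-u[1],u[0]])
  for l in(-60,-45,-27):print('   lat',l,M@(p+o*l/1000-F))
E
```

```text
[ 0.58108053 -0.10499826] [ 0.63631366 -0.26137071] [ 0.05694935 -0.05384121] [ 0.05523312 -0.15637245] 0.16584040696128752 -70.54600574684713
24 [ 0.57308734 -0.08236844] [ 0.04577312 -0.03260229]
   lat -60 [-0.00732419 -0.06054286]
   lat -45 [ 0.00595013 -0.05355772]
   lat -27 [ 0.02187933 -0.04517555]
32 [ 0.57042294 -0.07482516] [ 0.04204771 -0.02552265]
   lat -60 [-0.0110496  -0.05346322]
   lat -45 [ 0.00222472 -0.04647808]
   lat -27 [ 0.01815392 -0.0380959 ]
40 [ 0.56775854 -0.06728189] [ 0.0383223  -0.01844301]
   lat -60 [-0.01477501 -0.04638358]
   lat -45 [-0.00150069 -0.03939843]
   lat -27 [ 0.01442851 -0.03101626]
50 [ 0.56442804 -0.0578528 ] [ 0.03366553 -0.00959345]
   lat -60 [-0.01943178 -0.03753403]
   lat -45 [-0.00615745 -0.03054888]
   lat -27 [ 0.00977174 -0.02216671]
```

Pushing straight at the spot from here would take the fingers within about 4 mm of the feeder. I'll first push another 55 mm along -y, then make the last leg in the open.

Emit:
send_rows(
  increments=[
    [[0.5,-4,0,0,0,10,0],[1,-8,0,0,0,20,0],[1.5,-12,0,0,0,30,0],[2,-16,0,0,0,40,0],[2.5,-19.3,0,0,0,50,0],[2.5,-19.3,0,0,0,60,0],[2.5,-19.3,0,0,0,70,0],[2.5,-19.3,-4,0,0,70,0],[2.5,-19.3,-8,0,0,70,0],[2.5,-19.3,-12,0,0,70,0],[2.5,-19.3,-14,0,0,70,0],[2.5,-19.3,-14.8,0,0,70,0],[2.5,-19.3,-15.1,0,0,70,0],[2.5,-19.3,-15.1,0,0,70,0]],
  ],
)

```text
time: 12.92
ee_pos: [0.5815, -0.0713, 0.0043]
tool_rot: [[0.006, 0.001, -1.0], [1.0, -0.0, 0.006], [-0.0, -1.0, -0.001]]
contact_force: [0.5, -0.3, -0.8]
width: 0.0002
```

Emit:
send_rows(
  increments=[
    [[0,-0.4,0,0,0,0,0],[0,-0.8,0,0,0,0,0],[0,-1.2,0,0,0,0,0],[0,-1.6,0,0,0,0,0],[0,-2,0,0,0,0,0],[0,-2.5,0,0,0,0,0],[0,-3,0,0,0,0,0],[0,-3.5,0,0,0,0,0],[0,-4,0,0,0,0,0],[0,-4.5,0,0,0,0,0],[0,-5,0,0,0,0,0],[0,-5.5,0,0,0,0,0],[0,-5.9,0,0,0,0,0],[0,-6.2,0,0,0,0,0],[0,-6.3,0,0,0,0,0],[0,-6.3,0,0,0,0,0]],
  ],
)

```text
time: 14.92
ee_pos: [0.5807, -0.1342, 0.0033]
tool_rot: [[0.006, -0.0, -1.0], [1.0, -0.0, 0.006], [-0.0, -1.0, 0.0]]
contact_force: [0.5, 0.8, -0.0]
width: -0.0001
```

Emit:
send_rows(
  increments=[
    [[0,1,0,0,0,0,0],[0,2,1,0,0,0,0],[0,2.5,6,0,0,0,0],[0,2.5,11,0,0,0,0],[0,5,15,0,0,8,0],[0,10,15,0,0,16,0],[-1,15,15,0,0,24,0],[-2,20,15,0,0,30,0],[-3,24,15,0,0,30,0],[-3,24,15,0,0,30,0],[-3,24,15,0,0,30,0]],
  ],
)

```text
time: 16.3
ee_pos: [0.5507, 0.1059, 0.1537]
tool_rot: [[-0.495, 0.0, -0.869], [0.869, -0.001, -0.495], [-0.001, -1.0, -0.0]]
contact_force: [0.3, -0.6, 0.4]
width: 0.0002
```

```bash
python3 - <<'E'
from h import *
s=snap('top','top7')
crop('top7',250,120,370,220,6,'c7')
E
```

```text
(no output)
```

View pics/c7.png

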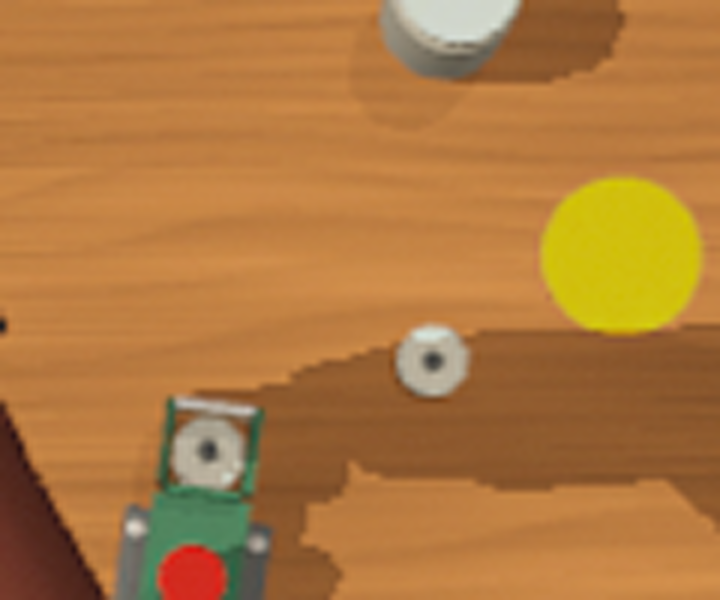

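The blank is at (432,361) in the crop and went straight. The next leg goes directly to the spot's centre.

```bash
python3 - <<'E'
from h import *
s=load('top7')
b=p2w(s,250+432.5/6-.5,120+361.5/6-.5,.009)[:2]; S=np.array([.636,-.2615])
d=S-b;L=np.linalg.norm(d);u=d/L;e=get_state()
an=np.degrees(np.arctan2(d[1],d[0]));tx=np.degrees(np.arctan2(e['tool_rot'][1,0],e['tool_rot'][0,0]))
print(b,L,an,'turn',an+180-tx)
p=b-u*.037;q=S-u*.0268;print('start shift cm',(p-e['ee_pos'][:2])*100,e['ee_pos'][2],'push',(q-p)*100,p,q)
E
```

```text
[ 0.58063535 -0.16026391] 0.11538626947741319 -61.326347827962095 turn -0.947820768423469
start shift cm [  1.19908126 -23.28996236] 0.1535356660497844 push [  6.02588146 -11.01852365] [ 0.56288201 -0.12780133] [ 0.62314082 -0.23798657]
```

Emit:
send_rows(
  increments=[
    [[0.2,-4,0,0,0,-1,0],[0.4,-8,0,0,0,-1,0],[0.6,-12,0,0,0,-1,0],[0.8,-16,0,0,0,-1,0],[1,-20,0,0,0,-1,0],[1.2,-23.3,0,0,0,-1,0],[1.2,-23.3,-4,0,0,-1,0],[1.2,-23.3,-8,0,0,-1,0],[1.2,-23.3,-12,0,0,-1,0],[1.2,-23.3,-14,0,0,-1,0],[1.2,-23.3,-14.7,0,0,-1,0],[1.2,-23.3,-14.9,0,0,-1,0],[1.2,-23.3,-14.9,0,0,-1,0]],
  ],
)

```text
time: 17.98
ee_pos: [0.5635, -0.1274, 0.0054]
tool_rot: [[-0.48, 0.002, -0.878], [0.878, -0.001, -0.48], [-0.001, -1.0, -0.001]]
contact_force: [-1.0, -1.4, -0.5]
width: -0.0001
```

Emit:
send_rows(
  increments=[
    [[0.2,-0.4,0,0,0,0,0],[0.4,-0.7,0,0,0,0,0],[0.6,-1.1,0,0,0,0,0],[0.8,-1.5,0,0,0,0,0],[1.1,-2,0,0,0,0,0],[1.4,-2.5,0,0,0,0,0],[1.6,-3,0,0,0,0,0],[1.9,-3.5,0,0,0,0,0],[2.2,-4,0,0,0,0,0],[2.5,-4.5,0,0,0,0,0],[2.7,-5,0,0,0,0,0],[3,-5.5,0,0,0,0,0],[3.3,-6,0,0,0,0,0],[3.5,-6.4,0,0,0,0,0],[3.7,-6.7,0,0,0,0,0],[3.8,-7,0,0,0,0,0],[3.8,-7,0,0,0,0,0]],
  ],
)

```text
time: 20.1
ee_pos: [0.6007, -0.1975, 0.0043]
tool_rot: [[-0.479, 0.0, -0.878], [0.878, -0.0, -0.479], [-0.0, -1.0, 0.0]]
contact_force: [-0.1, 0.6, 0.1]
width: -0.0
```

```bash
python3 - <<'E'
from h import *
s=snap('top','top8');snap('side','side8')
crop('top8',250,120,370,220,6,'c8');crop('side8',220,100,340,220,5,'c8s')
E
```

```text
(no output)
```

View pics/c8.png

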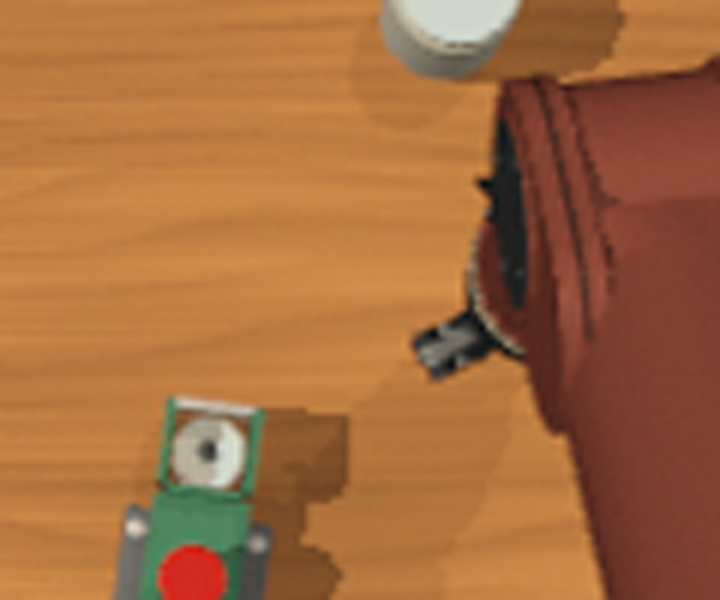

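View pics/c8s.png

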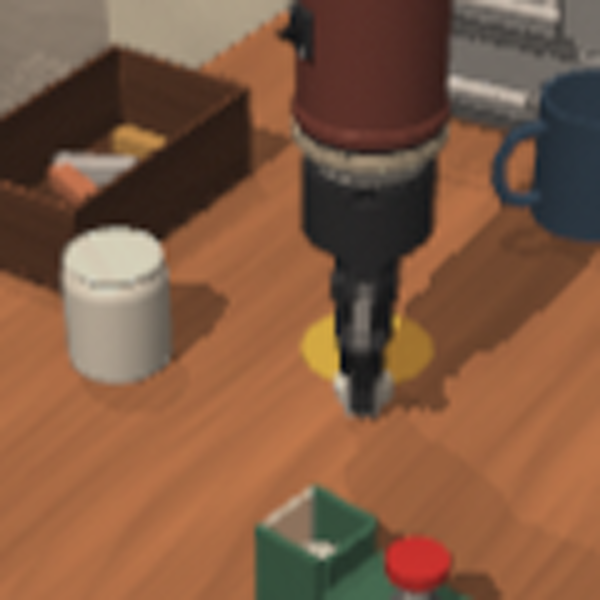

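In the side crop the blank shows evenly on both sides of the finger at about (363,390), right at the spot's edge. I'll finish the push and back off.

Emit:
send_rows(
  increments=[
    [[0.2,-0.4,0,0,0,0,0],[0.4,-0.8,0,0,0,0,0],[0.7,-1.2,0,0,0,0,0],[0.9,-1.6,0,0,0,0,0],[1.1,-2,0,0,0,0,0],[1.3,-2.4,0,0,0,0,0],[1.6,-2.8,0,0,0,0,0],[1.8,-3.2,0,0,0,0,0],[2,-3.6,0,0,0,0,0],[2.1,-3.8,0,0,0,0,0],[2.2,-4,0,0,0,0,0],[2.2,-4,0,0,0,0,0],[2.2,-4,0,0,0,0,0]],
  ],
)

```text
time: 21.82
ee_pos: [0.6227, -0.2372, 0.0043]
tool_rot: [[-0.48, 0.0, -0.877], [0.877, -0.0, -0.48], [-0.0, -1.0, 0.0]]
contact_force: [-1.0, -0.3, 0.4]
width: 0.0004
```

Emit:
send_rows(
  increments=[
    [[-0.5,1,0,0,0,0,0],[-1,2,1,0,0,0,0],[-1.2,2.5,6,0,0,0,0],[-1.2,2.5,11,0,0,0,0],[-1.2,5,15,0,0,0,0],[-2,10,15,0,0,0,0],[-3,15,15,0,0,0,0],[-4,20,15,0,0,0,0],[-5,25,15,0,0,0,0],[-6,30,15,0,0,0,0],[-6,33,15,0,0,0,0],[-6,33,15,0,0,0,0],[-6,33,15,0,0,0,0]],
  ],
)

```text
time: 23.45
ee_pos: [0.5624, 0.0924, 0.1545]
tool_rot: [[-0.48, 0.0, -0.877], [0.877, -0.001, -0.48], [-0.001, -1.0, 0.0]]
contact_force: [0.8, -0.5, 0.9]
width: 0.0001
```

```bash
python3 - <<'E'
from h import *
s=snap('top','top9');snap('side','side9')
crop('top9',250,120,370,220,6,'c9');crop('side9',220,100,340,220,5,'c9s')
E
```

View pics/c9.png

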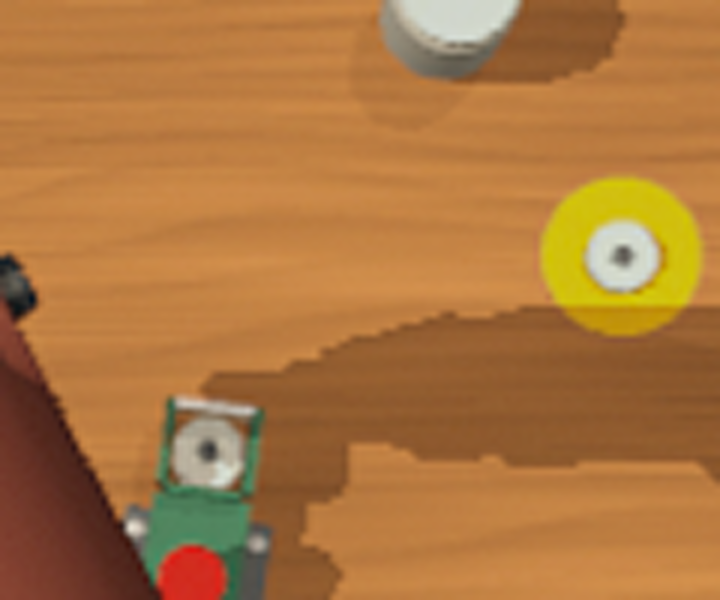

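View pics/c9s.png

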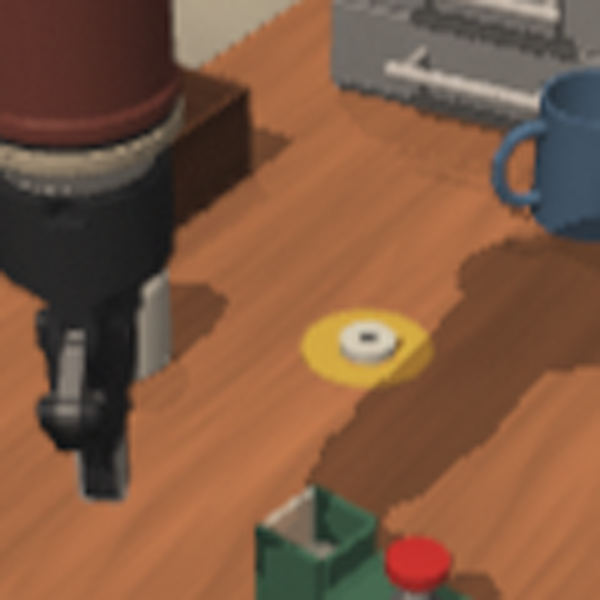

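View pics/top9.png

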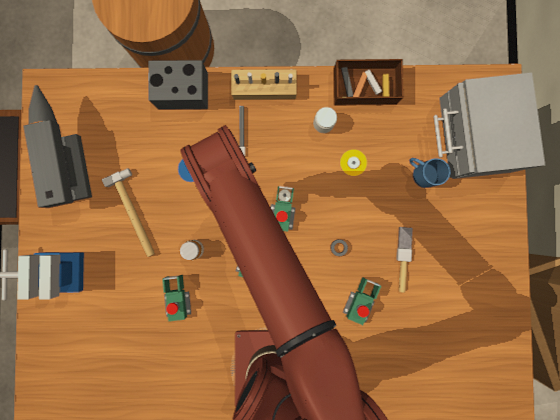

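The blank lies centred on the spot: (622,256) in the top crop against the spot's (621,256). The cap is up, the other blanks are still in the magazine, and the bystanders I can see haven't moved. I'll hand in.

```bash
python3 -c "
from h import *
print(workorder.hand_in())"
```

```text
the job is handed in; nothing more can be done
None
```

I pressed the plunger fully down once and let it come back up. I then slid the ejected blank to the yellow spot in three straight pushes with shut fingers, never lifting it, and handed in at about 23.5 s of the 64 s allowed.

**Last checks:**
- **Blank:** it lies flat, about 2 mm or less from the spot's centre in the last top picture.
- **Feeder:** the plunger cap is up. Blanks still show in the magazine, but I could not see all three directly.
- **Bystanders:** the ones in view look unmoved by eye. The arm hid part of the bench around the chisel in the last picture, and I measured none of their positions.
- **Robot:** the gripper is clear of everything. The highest force I read was about 36 N at the wrist, with the plunger held at its stop.

No check failed. The side camera's positions for the cap, stack and spot differed by 3 to 4 mm from the top camera's, and I used the top camera's. `hand_in()` reports no verdict.

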